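Isolate the bag sealer for cleaning

TASK

The bag sealer on this dispensary bench is about to be cleaned, so isolate it: on the larger isolator box, the one with the long black lever handle, turn the handle clockwise all the way to off, and only then swing the steel lockout hasp on the same box fully out over the box's side, ready for a padlock. Do not turn the knob of the smaller isolator: it feeds the medicine fridge.

Things in the scene. Friction and masses are not known exactly. Their poses are not given: they have to be found in the camera images.
- isolator: Larger isolator: grey box lying on its back, fixed on the bench, 220 (its x) x 150 (y) x 90 mm high, with lever handle and hasp on its upper face. Origin: centre of underside, z up; yaw within 0.35 rad of the world's. In its frame the handle turns about the vertical through (45, 0) mm, the hasp about the vertical through (-20, 55) mm.
- handle (a joint): Lever handle, rad, grows clockwise from above. 0 on: pointer (white mark) along box +x; starts 0 to 0.12; 1.45 off: firm stop, pointer near box -y. Black bar 16 mm wide, 98 to 138 mm above bench, 55 mm long from axis to pointer end, 30 mm to the other, on a disc of radius 27 mm. Grip over the axis and twist, or push. Friction 0.15 N m, stays put.
- hasp (a joint): Hasp, rad, grows clockwise from above. 0: flat steel arm points from its axis along box -x, lying on the box; starts 0 to 0.15; 1.57: along box +y, out over the side; stop at 1.6. Upright tab with padlock hole, centred 60 mm from the axis: 24 mm along the arm, 8 mm thick, 98 to 136 mm above bench. Push or pinch the tab. Friction 0.08 N m, stays put.
- spare_pointer (a point): Pointer end of the black knob on the smaller isolator (fixed grey box 140 x 110 x 70 mm beside the larger one, no hasp). The point lies on top of the knob's bar, 102 mm above the bench, 23 mm from the knob's axis. This knob must not be turned.

How it is judged:
By the outcome, as a careful person would: the job done as asked, in the order asked, and still so for the second after the job is handed in, with the robot touching nothing.
It also fails if it takes over 45 s, if anything falls off the work surface, if the arm or the gripper's body presses on something with over 40 N, if the wrist force passes 120 N, or if a joint passes its speed limit or range.

ROBOT

A 7-joint arm with a two-finger parallel gripper is mounted at the origin on the work surface. World frame = base frame: x ahead of the robot, y to its left, z up, the work surface at z = 0. Lengths are in m, angles in rad, forces in N, time in s.
With the tool pointing down it reaches from about 0.4 to 0.875 m from the base axis. Payload 19.3 kg.
Tool frame: the origin (TCP) lies at the very end of the fingers, on their centre line; the grasp point (between the pads) lies 19 mm behind it; z points along the fingers, y is the line along which they close (so a half turn about z gives the same grasp; the last joint's range is limited). The gripper opens to 85 mm and grips with 20 to 120 N. Pads are 22 mm wide; open, the fingers measure 114 mm over their backs; the gripper's body (76 mm by 85 mm) begins 54 mm behind the grasp point. The pads swing forward as they close: fully open they stand 13 mm farther back than shut.
Start: joints at [1.217, 0.521, -0.036, 1.599, 0.021, 1.021, -0.113], TCP at [0.175, -0.6, 0.231] pointing down, gripper open.
Joint ranges: [-2.91, 2.91], [-0.3, 2.13], [-1.5, 1.42], [0.17, 2.43], [-1.26, 4.41], [0.16, 1.93], [-2.52, 2.52]. Speed limits (rad/s): [1.89, 1.89, 2.39, 2.39, 3.01, 3.01, 3.01].

INTERFACE

Orientations are given as [roll, pitch, yaw] about the fixed x, y, z axes, in that order (R = Rz(yaw) Ry(pitch) Rx(roll)).
In Python, from workcell import monitor, optics, job_done gives the robot as it stands.
- The arm moves only by the shell command python3 -m handwheel 'ROWS' [FORCE]. ROWS is JSON, a list of rows, each an object of numbers: "dx", "dy", "dz": the shift along the tool's x, y, z in cm; "wx", "wy", "wz": the turn, a rotation vector about the tool's x, y, z in rad; "claw": the opening in per cent of the stroke, from 0 (shut) to 100 (fully open). A call has 1 to 8 rows; each row shifts and turns the commanded pose from where the row before left it, along the tool's axes as they then stand; what a row does not reach is not made up. A row lasts 1/8 s, in which the tool goes at most 62.5 mm and 10.7 degrees, less where a joint would pass 70% of its speed; a pose out of reach is approached as far as the arm can. A call with a gripper value outside its range is refused whole. The fingers move at their own pace and stop on an object; FORCE is the grip in N (left out, the last holds). Time passes only in rows, so rows that do not move let the fingers close. It gives the time, the measured TCP pose, the force, the opening and the grip force at its end, in the units of the state.
- monitor.observe(): the state, without advancing time (a new reading comes with each control period).
- optics.grab_frame(name): name is "scene" or "top"; returns a dict with "frame" (400x640x3 uint8, blue, green, red), "fovy" (degrees; the focal length in pixels is half the picture's height over the tangent of half this angle, whatever the lens; pixels are square), "cx", "cy" (the principal point, pixels), "R" (3x3) and "t" (3): a world point X has camera coordinates R X + t. Camera axes: x right, y down, z forward; pixel columns grow to the right and rows downward; lengths in m; the calibration is good to about 2 mm. A picture is of the moment at which its call begins. There is no depth.
- job_done(): hands the job in; it is judged then, once.
Trained networks look in the newest picture that a camera, given by its name, has taken for a name from the list of things; names that differ only in an ending like _2 or _b are one class to them, and where a whole thing is asked for, a point or a joint stands for the part that bears it (a point fixed in the world has none). Each returns a list of dicts, best first, with "p" (0 to 1); they miss things now and then, are a little off and sometimes report something else, mostly with a low value. They report only what shows in the picture. A call takes as long as a camera call.
- optics.masks_of(name, camera): "region" (400x640 bool, what is visible of it) and "rect" ([left, top, width, height] in pixels, round what is visible of it).
The state is a dict: "clock": time; "qpos": joint angles; "qd": joint speeds; "joint_efforts": joint torques, N m; "position": TCP position; "tool_rot": TCP orientation; "force": force on the tool from outside, world axes, zero at the start; "moment": the same for the moment, N m; "grip_width": finger opening in m; "finger_force": force on a finger pad.
Only numpy, scipy, OpenCV 4.12 (cv2) and the standard library are available. Lean on these libraries where they do the work, as an engineer would, in place of code of your own. Each camera call takes 0.05 s, during which the arm holds its last target. There are 200 camera calls.

## Working session

There is one attempt and no reset: what is moved stays moved. The work goes in short steps, Python scripts to look and compute and a shell command to move; the robot and the scene stay as the last step left them, time stands still between calls to the robot, and variables do not carry over. Pictures are saved under pics/ and viewed, at most 10 in all, crops included, and the job is handed in when it is done.

```bash
mkdir -p pics
cat > h.py <<'E'
import numpy as np,cv2
from workcell import monitor,optics
def ray(f,u,v,z):
    F=200/np.tan(np.radians(f['fovy'])/2)
    R=np.array(f['R']);t=np.array(f['t']);c=-R.T@t
    d=R.T@np.array([(u-f['cx'])/F,(v-f['cy'])/F,1]);return c+d*(z-c[2])/d[2]
def proj(f,X):
    F=200/np.tan(np.radians(f['fovy'])/2)
    p=np.array(f['R'])@np.array(X)+np.array(f['t']);return p[:2]/p[2]*F+[f['cx'],f['cy']]
E
python3 - <<'E'
from h import *
s=monitor.observe();print(s['position'],s['tool_rot'],s['clock'],s['grip_width'])
for n in('top','scene'):
    f=optics.grab_frame(n);cv2.imwrite(f'pics/{n}0.png',f['frame'])
    print(n,f['fovy'],f['cx'],f['cy'],(-np.array(f['R']).T@np.array(f['t'])).round(3))
    for k in('isolator','handle','hasp','spare_pointer'):
        for m in optics.masks_of(k,n)[:2]:
            ys,xs=np.nonzero(m['region']);print(k,round(m['p'],2),m['rect'],cv2.minAreaRect(np.c_[xs,ys].astype(np.float32)))
E
```

```text
[ 0.17485692 -0.59968776  0.23073107] [-3.14043359e+00  8.83564595e-05  2.83724655e-01] 0.0 0.08532813260068142
top 57.9727792737229 321.5323750027588 196.26470680739132 [0.481 0.002 0.769]
isolator 0.68 [157.8, 142.0, 96.3, 113.2] ((206.92201232910156, 200.8984375), (94.22114562988281, 115.73684692382812), 1.1457629203796387)
handle 0.58 [192.6, 145.6, 27.8, 50.1] ((206.0, 167.0), (48.0, 28.0), 90.0)
hasp 0.83 [158.9, 202.2, 22.3, 52.9] ((170.07369995117188, 226.9288787841797), (16.892213821411133, 45.269859313964844), 7.352379322052002)
spare_pointer 0.94 [436.6, 179.2, 24.8, 22.6] ((449.3000183105469, 191.10000610351562), (24.59674644470215, 23.702320098876953), 63.43495178222656)
scene 45.58647294511481 324.89039138398095 204.2338896073521 [ 1.367 -0.141  0.782]
isolator 0.9 [365.5, 153.8, 95.1, 104.9] ((413.12066650390625, 209.05174255371094), (101.57534790039062, 78.92052459716797), 68.19859313964844)
handle 0.61 [405.9, 181.9, 24.1, 37.5] ((420.9589538574219, 200.10958862304688), (25.514970779418945, 33.23968505859375), 20.556045532226562)
hasp 0.66 [418.0, 152.6, 18.4, 34.9] ((425.6446533203125, 169.6594696044922), (34.8978157043457, 11.362975120544434), 74.35775756835938)
spare_pointer 0.84 [194.9, 218.9, 21.1, 26.1] ((205.00003051757812, 233.00003051757812), (21.21320343017578, 21.21320343017578), 45.0)
```

View pics/top0.png

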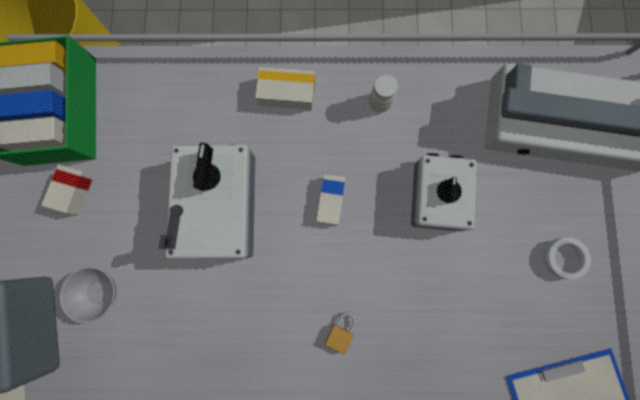

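View pics/scene0.png

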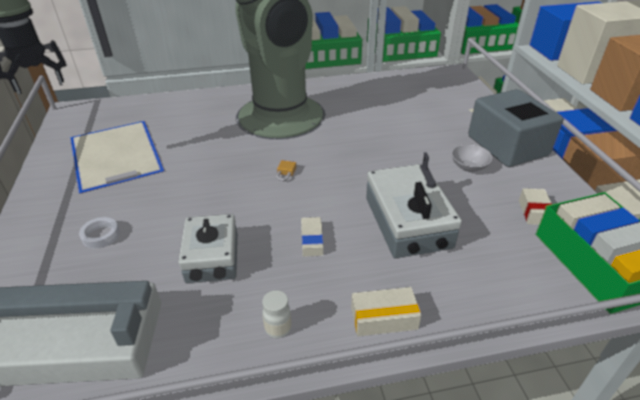

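The top view shows the large box with its lid corners at about (170,147), (249,146), (246,257) and (167,257). The handle disc is at (207,177) with its pointer at (204,148), and the hasp runs from (176,211) to its tab at (167,242). The small isolator is at (449,190). The scene view agrees: large box at (413,209), handle at (421,200), hasp tab at (427,165).

Run:
```python
from h import *
from scipy.optimize import least_squares
ft=optics.grab_frame('top');fs=optics.grab_frame('scene')
# refine: enlarged crops
a=cv2.resize(ft['frame'][135:270,150:262],None,fx=4.4,fy=4.4,interpolation=cv2.INTER_CUBIC)
b=cv2.resize(fs['frame'][145:262,355:470],None,fx=5,fy=5,interpolation=cv2.INTER_CUBIC)[:594]
c=np.zeros((594,800,3),np.uint8)
a=a[:594,:];h=min(a.shape[1],400);c[:a.shape[0],:h]=cv2.resize(ft['frame'][135:270,150:262],None,fx=3.55,fy=4.4)[:594,:h] if 0 else a[:,:h]
b=cv2.resize(fs['frame'][145:262,365:465],None,fx=4,fy=4,interpolation=cv2.INTER_CUBIC);c[:b.shape[0],400:800]=b
cv2.imwrite('pics/c1.png',c)
for n,p,z in(('TL',(170,147),.09),('TR',(249,146),.09),('BR',(246,257),.09),('BL',(167,257),.09),('disc',(207,177),.098),('ptr',(204,147),.138),('tab',(167,242),.117),('hpiv',(176,211),.095),('spare',(455,180),.102)):
    print(n,ray(ft,*p,z).round(4))
```

```text
TL [0.6782 0.3072 0.09  ]
TR [0.6804 0.1527 0.09  ]
BR [0.4673 0.1509 0.09  ]
BL [0.4665 0.2986 0.09  ]
disc [0.6171 0.2289 0.098 ]
ptr [0.6643 0.2237 0.138 ]
tab [0.4938 0.2886 0.117 ]
hpiv [0.5522 0.2852 0.095 ]
spare [ 0.6118 -0.2386  0.102 ]
```

View pics/c1.png

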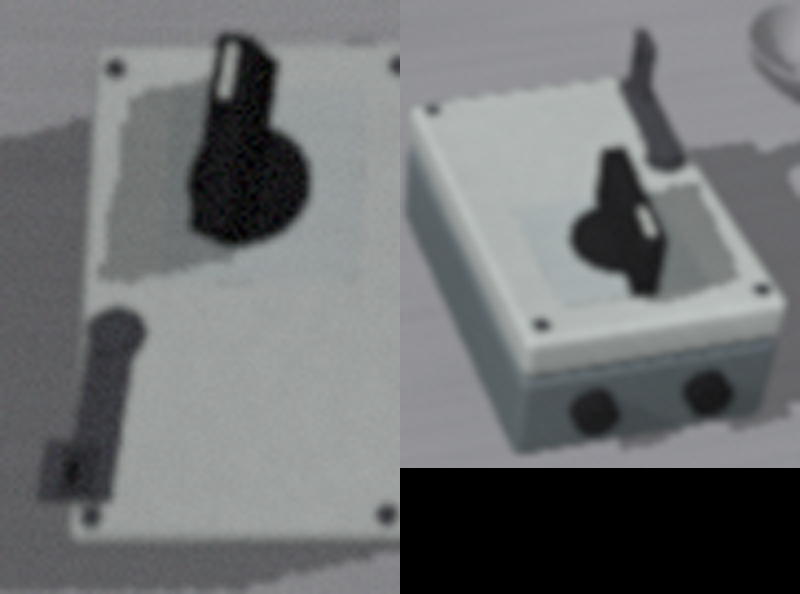

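The crop shows the handle disc centre at top-view (206.8,176.6), the bar pointing up and slightly left, the hasp axis at (176.8,210) and the hasp tab's foot near (171,243). The scene half shows lid corners at (368,172), (396,231) and (461,220). I'll start moving at the current height.

```bash
python3 -m handwheel '[{"dx":4,"dy":-4},{"dx":4,"dy":-4},{"dx":4,"dy":-4},{"dx":4,"dy":-4},{"dx":4,"dy":-4},{"dx":4,"dy":-4},{"dx":4,"dy":-4},{"dx":4,"dy":-4}]' 40
python3 - <<'E'
from h import *
from scipy.optimize import least_squares
ft=optics.grab_frame('top');fs=optics.grab_frame('scene')
L=.11;W=.075
obs=[(ft,(172.3,145.5),(L,W,.09)),(ft,(249,146),(L,-W,.09)),(ft,(246,257),(-L,-W,.09)),(ft,(166.5,257),(-L,W,.09)),
(ft,(206.8,176.6),(.045,0,.098)),(ft,(176.8,210),(-.02,.055,.096)),
(fs,(368,172),(-L,-W,.09)),(fs,(396.5,231.5),(L,-W,.09)),(fs,(461,220),(L,W,.09)),(fs,(421.7,184.7),(-.02,.055,.096))]
def w(p,q):
    c,s=np.cos(p[2]),np.sin(p[2]);return [p[0]+c*q[0]-s*q[1],p[1]+s*q[0]+c*q[1],q[2]+p[3]]
r=least_squares(lambda p:np.concatenate([proj(f,w(p,q))-u for f,u,q in obs]),[.57,.23,.02,0],loss='soft_l1')
p=r.x;print(p.round(4));print(r.fun.reshape(-1,2).round(1).tolist())
H=w(p,(.045,0,0));A=w(p,(-.02,.055,0));print('H',H,'A',A)
# pointer end centre, top at 138: mark; tab in 2 views
for n,f,uv,z in(('ptr',ft,(205.5,146),.138),('ptr_s',fs,(427,213),.118),('tabtop',ft,(163,242),.136),('tabtop_s',fs,(425,153),.136)):
    X=ray(f,*uv,z);print(n,X.round(3))
    c=H if 'ptr' in n else A;print('  ang',np.arctan2(X[1]-c[1],X[0]-c[0])-p[2], np.hypot(X[1]-c[1],X[0]-c[0]))
print(monitor.observe()['qpos'])
E
```

```text
[ 0.5746  0.2293  0.0131 -0.0064]
[[0.0, -0.3], [-0.8, -1.7], [-0.3, 0.8], [-0.4, 1.5], [0.8, -0.2], [1.0, 0.4], [-1.6, -0.5], [-0.6, 0.5], [0.7, 1.4], [8.7, -0.3]]
H [np.float64(0.6196444936707931), np.float64(0.22990941064957715), np.float64(-0.006409162935265447)] A [np.float64(0.5539269168172025), np.float64(0.2840499693139686), np.float64(-0.006409162935265447)]
ptr [0.666 0.221 0.138]
  ang -0.20098061521348648 0.047355799094563916
ptr_s [0.678 0.223 0.118]
  ang -0.12536767056758957 0.058436768106629074
tabtop [0.493 0.287 0.136]
  ang 3.075464220507533 0.060669808180002685
tabtop_s [0.491 0.288 0.136]
  ang 3.0651956472891877 0.06296939434529415
[ 1.21680196  0.52137757 -0.0363327   1.59951991  0.02121789  1.02111101
 -0.11279405]schema error: expected keys dx, dy, dz, wx, wy, wz, claw
```

```bash
python3 -m handwheel '[{"dx":4,"dy":-4,"dz":0,"wx":0,"wy":0,"wz":0,"claw":100},{"dx":4,"dy":-4,"dz":0,"wx":0,"wy":0,"wz":0,"claw":100},{"dx":4,"dy":-4,"dz":0,"wx":0,"wy":0,"wz":0,"claw":100},{"dx":4,"dy":-4,"dz":0,"wx":0,"wy":0,"wz":0,"claw":100},{"dx":4,"dy":-4,"dz":0,"wx":0,"wy":0,"wz":0,"claw":100},{"dx":4,"dy":-4,"dz":0,"wx":0,"wy":0,"wz":0,"claw":100},{"dx":4,"dy":-4,"dz":0,"wx":0,"wy":0,"wz":0,"claw":100},{"dx":4,"dy":-4,"dz":0,"wx":0,"wy":0,"wz":0,"claw":100}]' 40; python3 -c "
from h import *
print(monitor.observe()['qpos'].round(3) if hasattr(monitor.observe()['qpos'],'round') else monitor.observe()['qpos'])"
```

```text
clock: 1.7
position: [0.3933, -0.2016, 0.2316]
tool_rot: [3.141, -0.001, 0.284]
force: [0.6, -0.4, -0.4]
grip_width: 0.0855
finger_force: 0.0
[ 0.531  0.237 -0.226  2.049  0.07   0.861 -1.021]
```

```bash
python3 -m handwheel '[{"dx":4.2,"dy":-4.4,"dz":0,"wx":0,"wy":0,"wz":-0.1,"claw":100},{"dx":4.6,"dy":-4,"dz":0,"wx":0,"wy":0,"wz":0,"claw":100},{"dx":4.6,"dy":-4,"dz":0,"wx":0,"wy":0,"wz":0,"claw":100},{"dx":4.6,"dy":-4,"dz":0,"wx":0,"wy":0,"wz":0,"claw":100},{"dx":4.6,"dy":-4,"dz":0,"wx":0,"wy":0,"wz":0,"claw":100},{"dx":4.6,"dy":-4,"dz":0,"wx":0,"wy":0,"wz":0,"claw":100},{"dx":4.6,"dy":-4,"dz":0,"wx":0,"wy":0,"wz":0,"claw":100},{"dx":4.6,"dy":-4,"dz":0,"wx":0,"wy":0,"wz":0,"claw":100}]' && python3 -m handwheel '[{"dx":0,"dy":0,"dz":0,"wx":0,"wy":0,"wz":-0.18,"claw":100},{"dx":0,"dy":0,"dz":0,"wx":0,"wy":0,"wz":-0.18,"claw":100},{"dx":0,"dy":0,"dz":0,"wx":0,"wy":0,"wz":-0.18,"claw":100},{"dx":0,"dy":0,"dz":0,"wx":0,"wy":0,"wz":-0.18,"claw":100},{"dx":0,"dy":0,"dz":0,"wx":0,"wy":0,"wz":-0.18,"claw":100},{"dx":0,"dy":0,"dz":0,"wx":0,"wy":0,"wz":-0.18,"claw":100},{"dx":0,"dy":0,"dz":0,"wx":0,"wy":0,"wz":-0.18,"claw":100},{"dx":0,"dy":0,"dz":0,"wx":0,"wy":0,"wz":-0.18,"claw":100}]' && python3 -m handwheel '[{"dx":0,"dy":0,"dz":0,"wx":0,"wy":0,"wz":-0.18,"claw":100},{"dx":0,"dy":0,"dz":0,"wx":0,"wy":0,"wz":-0.18,"claw":100},{"dx":0,"dy":0,"dz":0,"wx":0,"wy":0,"wz":-0.18,"claw":100},{"dx":0,"dy":0,"dz":0,"wx":0,"wy":0,"wz":-0.18,"claw":100},{"dx":0,"dy":0,"dz":0,"wx":0,"wy":0,"wz":-0.18,"claw":100},{"dx":0,"dy":0,"dz":0,"wx":0,"wy":0,"wz":-0.18,"claw":100},{"dx":0,"dy":0,"dz":0,"wx":0,"wy":0,"wz":-0.12,"claw":100},{"dx":0,"dy":0,"dz":0,"wx":0,"wy":0,"wz":0,"claw":100}]'
```

```text
clock: 2.7
position: [0.6151, 0.2327, 0.2314]
tool_rot: [3.141, -0.0, 0.383]
force: [1.2, -1.0, 0.5]
grip_width: 0.0854
finger_force: 0.0
clock: 3.7
position: [0.6144, 0.2309, 0.2313]
tool_rot: [-3.142, 0.0, 1.829]
force: [0.9, 0.5, 0.3]
grip_width: 0.0853
finger_force: 0.0
clock: 4.7
position: [0.6144, 0.2308, 0.2311]
tool_rot: [3.141, -0.0, 3.023]
force: [0.2, -0.3, -0.4]
grip_width: 0.0855
finger_force: 0.0
```

```bash
python3 -m handwheel '[{"dx":-0.5,"dy":0,"dz":4,"wx":0,"wy":0,"wz":0,"claw":60},{"dx":0,"dy":0,"dz":4,"wx":0,"wy":0,"wz":0,"claw":60},{"dx":0,"dy":0,"dz":2.5,"wx":0,"wy":0,"wz":0,"claw":60},{"dx":0,"dy":0,"dz":1.8,"wx":0,"wy":0,"wz":0,"claw":60},{"dx":0,"dy":0,"dz":0,"wx":0,"wy":0,"wz":0,"claw":60}]' 30; python3 -m handwheel '[{"dx":0,"dy":0,"dz":0,"wx":0,"wy":0,"wz":0,"claw":0},{"dx":0,"dy":0,"dz":0,"wx":0,"wy":0,"wz":0,"claw":0},{"dx":0,"dy":0,"dz":0,"wx":0,"wy":0,"wz":0,"claw":0},{"dx":0,"dy":0,"dz":0,"wx":0,"wy":0,"wz":0,"claw":0}]' 30
python3 - <<'E'
from h import *
a=optics.grab_frame('scene')['frame'][100:260,330:500];b=optics.grab_frame('top')['frame'][110:270,130:270]
cv2.imwrite('pics/g.png',cv2.resize(np.hstack([a,b]),None,fx=2.5,fy=2.5))
s=monitor.observe();print(s['force'],s['moment'],s['qpos'])
E
```

```text
clock: 5.32
position: [0.6191, 0.2304, 0.1078]
tool_rot: [-3.141, -0.001, 3.023]
force: [0.4, 0.6, 0.5]
grip_width: 0.0511
finger_force: 0.0
clock: 5.82
position: [0.6197, 0.2303, 0.1095]
tool_rot: [3.142, 0.001, 3.023]
force: [-2.8, -1.7, 7.5]
grip_width: 0.0155
finger_force: 29.2
[-1.81932841 -2.68663869  5.99379493] [-0.537824    0.42768072  0.04487213] [ 0.0808667   0.8702862  -0.88250317  1.56325931  0.74007822  1.06866799
  0.45535207]
```

View pics/g.png

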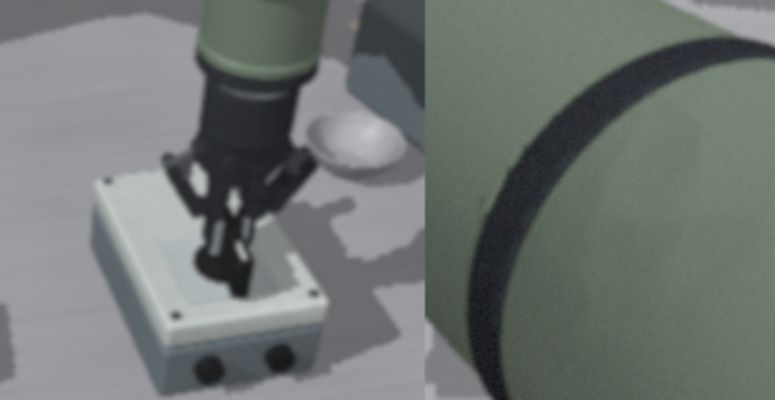

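The gripper is closed on the handle bar: in the picture the pads straddle the bar at about (232,255), and the opening reads 15.5 mm. Next is the clockwise twist.

```bash
python3 -m handwheel '[{"dx":0,"dy":0,"dz":-0.1,"wx":0,"wy":0,"wz":0.1,"claw":0},{"dx":0,"dy":0,"dz":0,"wx":0,"wy":0,"wz":0.17,"claw":0},{"dx":0,"dy":0,"dz":0,"wx":0,"wy":0,"wz":0.17,"claw":0},{"dx":0,"dy":0,"dz":0,"wx":0,"wy":0,"wz":0.17,"claw":0},{"dx":0,"dy":0,"dz":0,"wx":0,"wy":0,"wz":0.17,"claw":0},{"dx":0,"dy":0,"dz":0,"wx":0,"wy":0,"wz":0.17,"claw":0},{"dx":0,"dy":0,"dz":0,"wx":0,"wy":0,"wz":0.17,"claw":0},{"dx":0,"dy":0,"dz":0,"wx":0,"wy":0,"wz":0,"claw":0}]' 70; python3 -c "
from h import *
s=monitor.observe();print(s['force'],s['moment'],s['qpos'])"
```

```text
clock: 6.92
position: [0.6206, 0.2315, 0.1098]
tool_rot: [3.138, -0.001, 1.901]
force: [12.2, 7.0, -13.6]
grip_width: 0.0147
finger_force: 69.0
[ 12.16638184   6.95055104 -13.58417537] [ 1.48092953 -2.5019792  -0.12277342] [-0.04874704  0.79103325 -0.64199325  1.5693101   0.54512724  0.96239546
 -0.53420934]
```

```bash
python3 -m handwheel '[{"dx":0.05,"dy":0.1,"dz":0.1,"wx":0,"wy":0,"wz":0.1,"claw":0},{"dx":0,"dy":0,"dz":0,"wx":0,"wy":0,"wz":0.1,"claw":0},{"dx":0,"dy":0,"dz":0,"wx":0,"wy":0,"wz":0,"claw":0}]'; python3 -c "
from h import *
s=monitor.observe();print(s['force'],s['moment'])"
python3 -m handwheel '[{"dx":0,"dy":0,"dz":0,"wx":0,"wy":0,"wz":0.05,"claw":0},{"dx":0,"dy":0,"dz":0,"wx":0,"wy":0,"wz":0.03,"claw":0},{"dx":0,"dy":0,"dz":0,"wx":0,"wy":0,"wz":0,"claw":0}]'; python3 -c "
from h import *
s=monitor.observe();print(s['force'],s['moment'])"
```

```text
clock: 7.3
position: [0.621, 0.2317, 0.1096]
tool_rot: [3.139, -0.001, 1.704]
force: [3.6, 0.8, 8.4]
grip_width: 0.0152
finger_force: 72.3
[3.58249642 0.84130904 8.39627255] [ 0.08116664 -0.66239817 -0.06817757]
clock: 7.68
position: [0.621, 0.2317, 0.1097]
tool_rot: [3.139, -0.0, 1.629]
force: [4.1, -0.8, 9.4]
grip_width: 0.0151
finger_force: 100.6
[ 4.08262156 -0.77292549  9.37514854] [-0.28849181 -0.6894013   2.59590378]
```

```bash
python3 -m handwheel '[{"dx":0,"dy":0,"dz":0,"wx":0,"wy":0,"wz":0,"claw":50},{"dx":0,"dy":0,"dz":0,"wx":0,"wy":0,"wz":0,"claw":50},{"dx":0,"dy":0,"dz":-3,"wx":0,"wy":0,"wz":0,"claw":50},{"dx":0,"dy":0,"dz":-4,"wx":0,"wy":0,"wz":0,"claw":50},{"dx":0,"dy":0,"dz":-3,"wx":0,"wy":0,"wz":0,"claw":50},{"dx":0,"dy":0,"dz":0,"wx":0,"wy":0,"wz":-0.18,"claw":50},{"dx":0,"dy":0,"dz":0,"wx":0,"wy":0,"wz":-0.18,"claw":50},{"dx":0,"dy":0,"dz":0,"wx":0,"wy":0,"wz":-0.18,"claw":50}]'
python3 -m handwheel '[{"dx":0,"dy":0,"dz":0,"wx":0,"wy":0,"wz":-0.18,"claw":50},{"dx":0,"dy":0,"dz":0,"wx":0,"wy":0,"wz":-0.18,"claw":50},{"dx":0,"dy":0,"dz":0,"wx":0,"wy":0,"wz":-0.18,"claw":50},{"dx":0,"dy":0,"dz":0,"wx":0,"wy":0,"wz":-0.18,"claw":50},{"dx":0,"dy":0,"dz":0,"wx":0,"wy":0,"wz":-0.18,"claw":50},{"dx":6,"dy":3,"dz":0,"wx":0,"wy":0,"wz":0,"claw":50},{"dx":6,"dy":2.5,"dz":0,"wx":0,"wy":0,"wz":0,"claw":50},{"dx":0,"dy":0,"dz":0,"wx":0,"wy":0,"wz":0,"claw":50}]'
python3 - <<'E'
from h import *
a=optics.grab_frame('scene')['frame'][110:260,340:490];b=optics.grab_frame('top')['frame'][120:270,120:270]
cv2.imwrite('pics/g2.png',cv2.resize(np.hstack([a,b]),None,fx=2.6,fy=2.6))
s=monitor.observe();print(s['qpos'])
E
```

```text
clock: 8.68
position: [0.6199, 0.2309, 0.2082]
tool_rot: [-3.141, 0.0, 2.17]
force: [0.1, 0.1, -0.9]
grip_width: 0.0427
finger_force: 0.0
clock: 9.68
position: [0.5072, 0.2942, 0.209]
tool_rot: [3.142, -0.0, 3.07]
force: [0.7, 0.9, -0.2]
grip_width: 0.0428
finger_force: 0.0
[ 0.03003612  0.66624737 -0.98950951  1.68988311  0.60997711  1.12634732
  0.35726812]
```

View pics/g2.png

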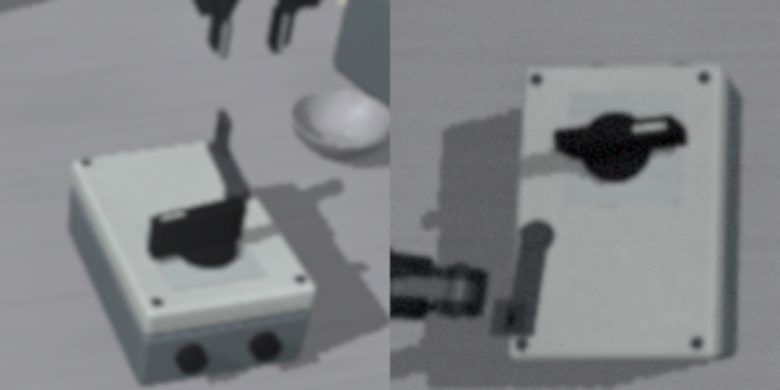

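The handle is now at off, with its white pointer towards box −y at (655,127) in the crop. The hasp is still in place, axis at (537,235) and tab at (510,317). I'll check the handle angle and go down on the tab.

```bash
python3 - <<'E'
from h import *
f=optics.grab_frame('top')
for z in(.138,):
  P=ray(f,234.2,171.2,z);Q=ray(f,183.5,173,z);print(P,Q,np.arctan2(*(P-Q)[[1,0]]), .013-1.45)
E
python3 -m handwheel '[{"dx":1.2,"dy":-0.6,"dz":2,"wx":0,"wy":0,"wz":0,"claw":50},{"dx":0,"dy":0,"dz":4,"wx":0,"wy":0,"wz":0,"claw":50},{"dx":0,"dy":0,"dz":4,"wx":0,"wy":0,"wz":0,"claw":50},{"dx":0,"dy":0,"dz":0,"wx":0,"wy":0,"wz":0,"claw":50},{"dx":0,"dy":0,"dz":0,"wx":0,"wy":0,"wz":0,"claw":0},{"dx":0,"dy":0,"dz":0,"wx":0,"wy":0,"wz":0,"claw":0},{"dx":0,"dy":0,"dz":0,"wx":0,"wy":0,"wz":0,"claw":0},{"dx":0,"dy":0,"dz":0,"wx":0,"wy":0,"wz":0,"claw":0}]' 30
python3 -c "
from h import *
s=monitor.observe();print(s['force'],s['moment'],s['qpos'])"
```

```text
[0.61966667 0.16700463 0.138     ] [0.61615552 0.25803213 0.138     ] -1.5322430798096296 -1.437
clock: 10.82
position: [0.4993, 0.2878, 0.1098]
tool_rot: [3.14, 0.002, 3.064]
force: [0.6, 2.6, 9.3]
grip_width: 0.0072
finger_force: 30.5
[0.64036361 2.60451518 9.30660361] [ 0.597721   -0.21477721  0.26626207] [-0.01888548  0.76452191 -0.90600456  1.80231481  0.73558751  0.94800892
  0.24645032]
```

```bash
python3 -m handwheel '[{"dx":-0.08,"dy":0.93,"dz":-0.15,"wx":0,"wy":0,"wz":0.17,"claw":0},{"dx":-0.08,"dy":0.93,"dz":0,"wx":0,"wy":0,"wz":0.17,"claw":0},{"dx":-0.08,"dy":0.93,"dz":0,"wx":0,"wy":0,"wz":0.17,"claw":0},{"dx":0,"dy":0,"dz":0,"wx":0,"wy":0,"wz":0,"claw":0}]'
python3 -c "
from h import *
s=monitor.observe();print(s['force'],s['moment'])"
```

```text
clock: 11.32
position: [0.5078, 0.3144, 0.1101]
tool_rot: [3.14, -0.0, 2.552]
force: [3.1, 7.6, -9.6]
grip_width: 0.0074
finger_force: 31.5
[ 3.08941312  7.60306605 -9.58791163] [ 1.52510453 -0.86407642  0.4375538 ]
```

```bash
python3 -m handwheel '[{"dx":-0.04,"dy":0.98,"dz":0.07,"wx":0,"wy":0,"wz":0.17,"claw":0},{"dx":-0.08,"dy":0.93,"dz":0,"wx":0,"wy":0,"wz":0.17,"claw":0},{"dx":-0.08,"dy":0.93,"dz":0,"wx":0,"wy":0,"wz":0.17,"claw":0},{"dx":-0.08,"dy":0.93,"dz":0,"wx":0,"wy":0,"wz":0.17,"claw":0},{"dx":0,"dy":0,"dz":0,"wx":0,"wy":0,"wz":0,"claw":0}]'
python3 -c "
from h import *
s=monitor.observe();print(s['force'],s['moment'])"
```

```text
clock: 11.95
position: [0.5377, 0.3377, 0.11]
tool_rot: [3.138, -0.002, 1.872]
force: [5.4, 9.9, -3.4]
grip_width: 0.0075
finger_force: 30.9
[ 5.36253181  9.86066114 -3.41972816] [ 1.91255922 -1.00805416  0.4166337 ]
```

```bash
python3 -m handwheel '[{"dx":0,"dy":0.87,"dz":0,"wx":0,"wy":0,"wz":0.15,"claw":0},{"dx":-0.05,"dy":0.72,"dz":0,"wx":0,"wy":0,"wz":0.13,"claw":0},{"dx":0,"dy":0,"dz":0,"wx":0,"wy":0,"wz":0,"claw":0}]'
python3 -c "
from h import *
s=monitor.observe();print(s['force'],s['moment'])"
python3 -m handwheel '[{"dx":0,"dy":0.2,"dz":0,"wx":0,"wy":0,"wz":0.03,"claw":0},{"dx":0,"dy":0,"dz":0,"wx":0,"wy":0,"wz":0,"claw":0}]'
python3 -c "
from h import *
s=monitor.observe();print(s['force'],s['moment'])"
```

```text
clock: 12.32
position: [0.5534, 0.3406, 0.1101]
tool_rot: [3.139, -0.003, 1.592]
force: [6.3, 8.4, -3.1]
grip_width: 0.0072
finger_force: 29.4
[ 6.33524538  8.43095062 -3.12814956] [ 1.8262194  -1.25875769  0.28110503]
clock: 12.58
position: [0.555, 0.3406, 0.1101]
tool_rot: [3.14, -0.003, 1.564]
force: [6.4, 10.3, -4.9]
grip_width: 0.0072
finger_force: 29.0
[ 6.38930696 10.3011676  -4.93995801] [ 1.88775668 -1.19317264  0.23224831]
```

```bash
python3 -m handwheel '[{"dx":0,"dy":0.15,"dz":0,"wx":0,"wy":0,"wz":0.02,"claw":0},{"dx":0,"dy":0.15,"dz":0,"wx":0,"wy":0,"wz":0.02,"claw":0},{"dx":0,"dy":0,"dz":0,"wx":0,"wy":0,"wz":0,"claw":0}]'
python3 -c "
from h import *
s=monitor.observe();print(s['force'],s['moment'])"
```

```text
clock: 12.95
position: [0.5566, 0.3406, 0.11]
tool_rot: [-3.141, -0.002, 1.525]
force: [-3.1, 6.9, 1.4]
grip_width: 0.0072
finger_force: 34.5
[-3.08795488  6.91421149  1.36564234] [1.46091584 0.73551302 0.49620612]
```

The x force has reversed, so the hasp is at its stop. I'll release, rise, back off towards −x and look.

```bash
python3 -m handwheel '[{"dx":0,"dy":0,"dz":0,"wx":0,"wy":0,"wz":0,"claw":50},{"dx":0,"dy":0,"dz":0,"wx":0,"wy":0,"wz":0,"claw":50},{"dx":0,"dy":0,"dz":-2,"wx":0,"wy":0,"wz":0,"claw":50},{"dx":0,"dy":0,"dz":-4,"wx":0,"wy":0,"wz":0,"claw":50},{"dx":0,"dy":0,"dz":-4,"wx":0,"wy":0,"wz":0,"claw":50},{"dx":0,"dy":-5,"dz":-2,"wx":0,"wy":0,"wz":0,"claw":50},{"dx":0,"dy":-5,"dz":0,"wx":0,"wy":0,"wz":0,"claw":50},{"dx":0,"dy":0,"dz":0,"wx":0,"wy":0,"wz":0,"claw":50}]'
python3 - <<'E'
from h import *
f=optics.grab_frame('scene');t=optics.grab_frame('top')
cv2.imwrite('pics/g3.png',cv2.resize(np.hstack([f['frame'][110:260,340:490],t['frame'][120:270,120:270]]),None,fx=2.6,fy=2.6))
E
```

```text
clock: 13.95
position: [0.4548, 0.3443, 0.2314]
tool_rot: [3.14, -0.001, 1.527]
force: [0.2, 1.3, 0.6]
grip_width: 0.0433
finger_force: 0.0
```

View pics/g3.png

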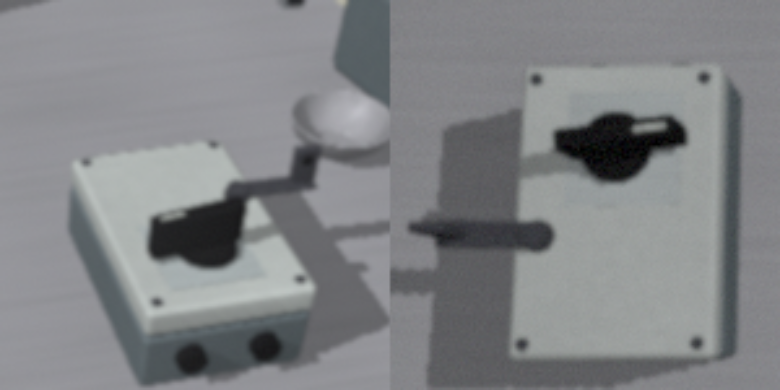

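The handle is still off, with its pointer at (655,127). The hasp now points straight out over the +y side, from its axis at (540,236) to its tab at (425,230), and the gripper is clear.

```bash
python3 -c "
from workcell import job_done
print(job_done())"
```

```text
the job is handed in; nothing more can be done
None
```

The larger isolator's handle was turned clockwise to its off stop, then its hasp was swung out over the box's side to its stop; the smaller isolator's knob was not touched, and the job was handed in at about 14 s.

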